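# Re-pin the length stop of the cutting guide

## Task

Set the length stop of the cutting guide. Lift the stop out of the holder's guarded pocket, stand it upright in the holder's open socket and let go, then take it again by its two broad faces and lower it between the guide's walls, broad faces square across the channel. Its pin goes into a unmarked blind hole somewhere along the middle of the channel floor: slide the pin tip along the floor until it drops in, seat the stop fully down on the floor and let go, without disturbing the bottle, the weight and the parcel.

Things in the scene. Friction and masses are not known exactly. Their poses are not given: they have to be found in the camera images.
- stop_mid (a point): Centre, half-way up, of the head of the loose length stop (aluminium block over a steel pin, 0.13 to 0.25 kg). Head 54 mm along its x, 24 mm along its y, 45 mm high (z up); its two broad faces look along +-y, its narrow ends along +-x. It starts in the holder's pocket, pin down, and may be seated either way round (half turn about z).
- pin_tip (a point): Lower end of the stop's pin, 37.5 mm below the head's centre; axes as the stop's. The round pin, 10 mm across with a 2 mm tapered tip, sticks out 15 mm from the middle of the head's underside.
- guide: Cutting guide: aluminium channel along its y, fixed to the table, 244 mm long, 114 mm wide. Origin on the table under its middle, z up. Walls' inner faces at x = +-28.5 mm, 79 mm high, then lips flared out at 45 degrees up to 89 mm. They stand higher than the stop and leave it 1.5 mm each side, so in there it can be held only by its broad faces, fingers closing along the channel.
- floor_mid (a point): Middle of the channel floor, a dark steel strip 22 mm above the table, bare from y = -58 to +58 mm (raised sills, 26 mm, beyond); axes as the guide's. On its centre line x = 0 is one blind hole, 13 mm across, 1 mm chamfer, 17 mm deep; its y, anywhere from -30 to +30 mm, is not reported. Head centre above the table: 59.5 mm while the tip slides on the floor, 44.5 mm when fully seated.
- pocket (a point): Guarded pocket of the grey plastic holder (80 x 180 mm) fixed on the white bench riser (60 mm high); point at the deck, 84 mm above the table; axes the holder's. The stop stands here, pin in a 13 mm hole, its broad faces 3 mm from two cheeks 50 mm wide, 8 mm thick, 48 mm above the deck: it can be taken only by its narrow ends, fingers closing along x. Lift it 65 mm to clear the cheeks.
- socket (a point): Mouth of the holder's open socket, at deck height (84 mm), 90 mm from the pocket along the holder's +y: a blind hole 16 mm across, 18 mm deep, nothing round it. The stop standing here has its head's underside on the deck, its head centre 22.5 mm above the deck, and can be taken from any side.
- bottle_mid (a point): Middle of a bystander: dark dropper bottle, 34 mm across, 102 mm high, point 51 mm up. Leave alone.
- brass_weight_mid (a point): Middle of a bystander: brass balance weight, 34 mm across, 44 mm high, point 22 mm up. Leave alone.
- parcel_mid (a point): Middle of a bystander: paper-wrapped packet 80 by 102 by 44 mm, point 22 mm up. Leave alone.

How it is judged:
On the way:
1. the stop stands upright in the open socket, seated to within 4 mm and let go (horizontal distance between stop_mid and socket below 0.008 m and z of pin_tip in the frame of socket below -0.011 m and angle between stop_mid's own z axis and vertical below 0.1 rad and contact force between stop and the fingers below 0.1 N), for 0.2 s.
At the end, for the whole second after the job is handed in: The stop rests in the guide's channel, pin in the blind hole: pin tip at least 12.5 mm below the channel floor (head within 2.5 mm of the floor), upright within 0.08 rad, broad faces square across the channel within 0.2 rad, at rest (z of pin_tip in the frame of guide between 0.002 and 0.0095 m and x of pin_tip in the frame of guide between -0.005 and 0.005 m and y of pin_tip in the frame of guide between -0.036 and 0.036 m and angle between stop_mid's own z axis and vertical below 0.08 rad and angle between the x axis of stop_mid and the x axis of guide, either way round below 0.2 rad and linear speed of stop below 0.02 m/s); the robot touches nothing.
It fails at once if a bystander (bottle, weight or parcel) is moved by more than 2 cm (distance of any of bottle_mid, brass_weight_mid, parcel_mid from where it was at the start of the episode above 0.02 m).
It also fails if it takes over 72 s, if anything falls off the work surface, if the arm or the gripper's body presses on something with over 40 N, if the wrist force passes 120 N, or if a joint passes its speed limit or range.

## Robot

A 6-joint arm with a two-finger parallel gripper is mounted at the origin on a cart in front of the work surface, level with it; the furniture and walls round the work are solid. World frame = base frame: x ahead of the robot, y to its left, z up, the work surface at z = 0. Lengths are in m, angles in rad, forces in N, time in s.
With the tool pointing down it reaches from about 0.375 to 0.9 m from the base axis. Payload 3.1 kg.
Tool frame: the origin (TCP) lies between the finger pads; the fingertips stand 19 mm ahead of it and the grasp point (between the pads) is the TCP; z points along the fingers, y is the direction in which the jaws open and shut (so a half turn about z gives the same grasp; the last joint's range is limited). The gripper opens to 85 mm and grips with 20 to 120 N. Pads are 22 mm wide; open, the fingers measure 114 mm over their backs; the gripper's body (76 mm by 85 mm) begins 54 mm behind the grasp point. The pads swing forward as they close: fully open they stand 13 mm farther back than shut.
Start: joints at [0.969, 0.527, 1.433, -0, 1.181, -0.178], TCP at [0.257, 0.57, 0.25] pointing down, gripper open.
Joint ranges: [-3.08, 3.08], [-0.75, 2.2], [0.22, 2.44], [-1.43, 4.57], [0, 2.65], [-2.85, 2.85]. Speed limits (rad/s): [2.79, 2.79, 3.14, 3.14, 3.14, 3.14].

## Interface

Orientations are given as a unit quaternion [x, y, z, w].
In Python, from station import manip, optics, job gives the robot as it stands.
- The arm moves only by the shell command python3 -m inch 'ROWS' [OPENING] [FORCE]. ROWS is JSON, one flat list of numbers, 4 for each row, row after row: the shift along the world's x, y, z in cm, then the turn about the world's z in rad. A call has 1 to 20 rows; each row shifts and turns the commanded pose from where the row before left it; what a row does not reach is not made up. A row lasts 1/8 s, in which the tool goes at most 62.5 mm and 10.7 degrees, less where a joint would pass 70% of its speed; a pose out of reach is approached as far as the arm can. A call with a gripper value outside its range is refused whole. OPENING is the opening in per cent of the stroke, from 0 (shut) to 100 (fully open), set as the call begins (- or left out, the last holds). The fingers move at their own pace and stop on an object; FORCE is the grip in N (left out, the last holds). Time passes only in rows, so rows that do not move let the fingers close. It gives the time, the measured TCP pose, the force and the opening at its end, in the units of the state.
- manip.sense(): the state, without advancing time (a new reading comes with each control period).
- optics.snapshot(name): name is "scene" or "top"; returns (picture, depth): 400x640x3 uint8, red, green, blue; 400x640 float32, m along the optical axis (not along the pixel's ray), 0 where there is no reading.
- optics.camera_model(name): a dict with "mtx" (3x3 intrinsics, pixels), "camera_from_world" (4x4, takes a point from world to camera coordinates). Camera axes: x right, y up, looking along -z (the intrinsics and any distortion apply to the point x, -y, -z); pixel columns grow to the right and rows downward; lengths in m; the calibration is good to about 2 mm. A picture is of the moment at which its call begins. camera_model takes no time and is no camera call.
- job.sign_off(): hands the job in, once; it reports no verdict.
The state is a dict: "t": time; "q": joint angles; "qd": joint speeds; "tau": joint torques, N m; "tcp_pos": TCP position; "tool_rot": TCP orientation; "force": force on the tool from outside, world axes, zero at the start; "ft_torque": the same for the moment, N m; "finger_gap": opening from 0.0 (shut) to 1.0 (fully open).
Only numpy, scipy, OpenCV 4.12 (cv2) and the standard library are available. Lean on these libraries where they do the work, as an engineer would, in place of code of your own. Each camera call takes 0.05 s, during which the arm holds its last target.

## Working session

There is one attempt and no reset: what is moved stays moved. The work goes in short steps, Python scripts to look and compute and a shell command to move; the robot and the scene stay as the last step left them, time stands still between calls to the robot, and variables do not carry over. Pictures are saved under pics/ and viewed, and the job is handed in when it is done.

```bash
ls; mkdir -p pics
cat > h.py <<'E'
import numpy as np,cv2
from station import manip,optics,job
def snap(n,f):
    p,d=optics.snapshot(n); cv2.imwrite('pics/'+f+'.png',p[:,:,::-1]); np.save('pics/'+f+'.npy',d); return p,d
def cloud(n,d):
    m=optics.camera_model(n); K=np.array(m['mtx']); T=np.linalg.inv(np.array(m['camera_from_world']))
    v,u=np.mgrid[:d.shape[0],:d.shape[1]]
    X=(u-K[0,2])/K[0,0]*d; Y=(v-K[1,2])/K[1,1]*d
    P=np.stack([X,-Y,-d,np.ones_like(d)],-1)@T.T
    P=P[...,:3]; P[d==0]=np.nan; return P
E
python3 - <<'E'
from h import *
for n in('scene','top'):
    snap(n,n+'0'); print({k:np.array(v).round(3).tolist() if k in('mtx','camera_from_world') else v for k,v in optics.camera_model(n).items()})
print(manip.sense())
E
```

```text
pics
{'mtx': [[391.16, 0.0, 324.269], [0.0, 391.16, 201.027], [0.0, 0.0, 1.0]], 'camera_from_world': [[0.824, -0.566, 0.005, -0.502], [0.394, 0.58, 0.713, -0.236], [-0.406, -0.586, 0.701, -0.833], [0.0, 0.0, 0.0, 1.0]]}
{'mtx': [[391.741, 0.0, 319.492], [0.0, 391.741, 198.184], [0.0, 0.0, 1.0]], 'camera_from_world': [[0.009, -1.0, -0.021, -0.07], [0.987, 0.005, 0.16, -0.572], [-0.16, -0.022, 0.987, -1.03], [0.0, 0.0, 0.0, 1.0]]}
{'t': 0.1, 'q': array([ 9.68499400e-01,  5.28361055e-01,  1.43375845e+00,  3.08833150e-06,
        1.18138285e+00, -1.78519144e-01]), 'qd': array([ 0.00012277, -0.00321853, -0.00358217, -0.00110662,  0.00026046,
       -0.00176562]), 'tau': array([-5.18874131e-04, -4.43305349e+01, -1.78587037e+01, -2.69235761e-04,
        3.88758257e-03,  4.11789813e-06]), 'tcp_pos': array([0.25664647, 0.56922498, 0.24944389]), 'tool_rot': array([ 2.10307399e-01,  9.77634843e-01, -8.82458664e-04, -3.64704148e-04]), 'force': array([ 0.54999547, -0.84131184,  0.31071796]), 'ft_torque': array([-0.0214424 , -0.00646065, -0.00924498]), 'finger_gap': 0.9988790582927584}
```

View pics/scene0.png

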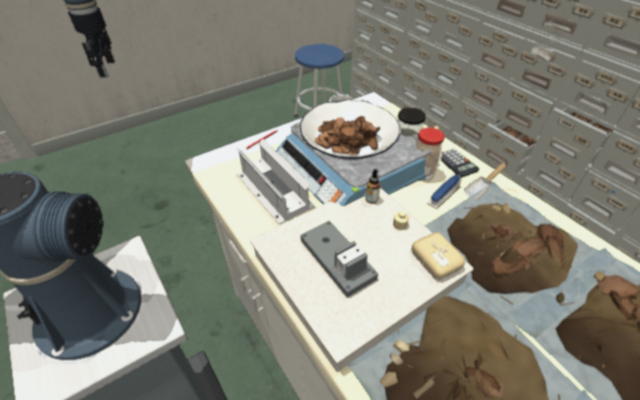

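View pics/top0.png

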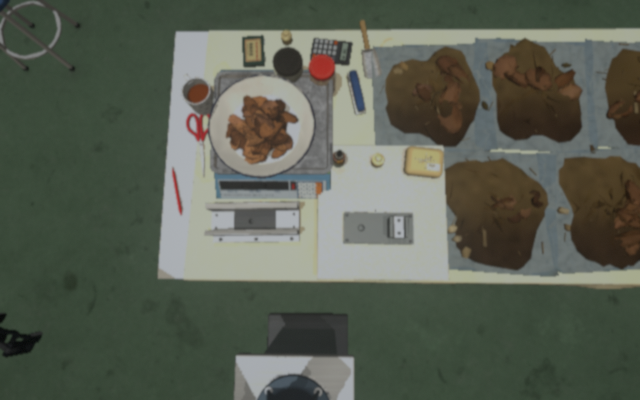

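The scene view shows the holder with the stop at about (350,262) and the open socket at (325,240). The guide is at (272,180). In the top view the stop is at (399,227), the socket at (361,228), the guide at (255,222), the bottle at (340,158), the weight at (377,160) and the parcel at (423,161). Next I'll measure these.

Run:
```python
from h import *
p=cv2.imread('pics/top0.png'); 
a=cv2.resize(p[190:250,195:325],None,fx=6,fy=6,interpolation=cv2.INTER_CUBIC)
b=cv2.resize(p[195:260,330:430],None,fx=7,fy=7,interpolation=cv2.INTER_CUBIC)
cv2.imwrite('pics/ca.png',a);cv2.imwrite('pics/cb.png',b)
d=np.load('pics/top0.npy');P=cloud('top',d)
for n,(u,v) in dict(stop=(401,222),stopw=(400,230),sock=(361,228),deck=(375,228),riser=(350,260),gfloor=(255,219),table=(250,262),wallT=(255,204),wallB=(255,238),bottle=(340,155),wt=(377,158),parcel=(423,161)).items(): print(n,P[v,u].round(4))
def box(m,s):
    if m.sum()<5: return print(s,m.sum())
    q=P[m][:,:2].astype(np.float32)*1000
    r=cv2.minAreaRect(q); print(s,m.sum(),r,'meanz',np.median(P[m][:,2]))
Z=P[...,2];X=P[...,0];Y=P[...,1]
R=np.zeros(Z.shape,bool);R[195:260,330:430]=1
box(R&(Z>.077)&(Z<.09),'deck')
box(R&(Z>.077),'holder all')
box(R&(Z>.123),'cheeks+stop'); box(R&(Z>.145),'stop?')
G=np.zeros(Z.shape,bool);G[192:250,200:312]=1
box(G&(Z>.08)&(Z<.1),'lips');box(G&(Z>.015)&(Z<.1),'guide');box(G&(Z>.03)&(Z<.1),'walls')
np.set_printoptions(linewidth=250)
print((Z[195:248,255:258:2]*1000).round().T)
print((X[195:248,255]*1000).round())
print((Z[218:242:2,380:420]*1000).round())
```

```text
stop [ 0.4996 -0.271   0.1303]
stopw [ 0.4801 -0.2691  0.1248]
sock [ 0.4894 -0.1769  0.0666]
deck [ 0.4885 -0.2123  0.0802]
riser [ 0.4054 -0.1479  0.0593]
gfloor [0.5168 0.1151 0.0176]
table [0.3978 0.1275 0.0037]
wallT [0.549  0.1033 0.0877]
wallB [0.4642 0.1148 0.009 ]
bottle [ 0.6652 -0.1187  0.1516]
wt [ 0.6709 -0.2174  0.1028]
parcel [ 0.6635 -0.3378  0.1015]
deck 1643 ((488.5442810058594, -220.68124389648438), (179.44264221191406, 80.33885955810547), 89.4905776977539) meanz 0.08382859867293524
holder all 2100 ((488.5442810058594, -220.68124389648438), (179.44264221191406, 80.33885955810547), 89.4905776977539) meanz 0.0844094612019739
cheeks+stop 366 ((488.71319580078125, -264.9779052734375), (46.57514190673828, 52.81175994873047), 89.8720474243164) meanz 0.1295910990803834
stop? 0
lips 791 ((511.0125427246094, 115.44071960449219), (84.20382690429688, 242.57948303222656), 1.1268630027770996) meanz 0.08606726442705015
guide 3544 ((528.4555053710938, 96.96073913574219), (117.85325622558594, 280.7345275878906), 0.2525491714477539) meanz 0.040180362086246424
walls 1879 ((528.45550
[... 2552 characters left out ...]
132. 128. 117. 130. 133. 128. 132.  83.  81.  87.  81.  82.  57.  61.  60.  59.  58.  61.]
 [ 84.  81.  84.  85.  86.  83.  85.  91. 105. 123. 132. 131. 131. 111. 127. 126. 129. 133. 128. 129. 128. 130. 130. 123. 120. 131. 130. 132. 132.  81.  84.  85.  85.  85.  58.  62.  60.  63.  61.  64.]
 [ 86.  86.  81.  83.  80.  86.  83.  79.  83.  84.  83.  78.  99. 105. 110. 111. 110. 111. 115. 113. 117. 117.  83.  82.  82.  87.  80.  85.  83.  84.  85.  82.  85.  86.  57.  60.  58.  60.  57.  66.]
 [ 85.  85.  83.  86.  86.  85.  84.  84.  83.  85.  84.  84.  82.  79.  84.  86.  82.  81.  81.  84.  81.  83.  84.  85.  84.  86.  84.  85.  82.  85.  85.  82.  85.  83.  61.  61.  60.  62.  59.  58.]]
```

Run:
```python
from h import *
p=cv2.imread('pics/scene0.png')
a=cv2.resize(p[215:300,290:390],None,fx=7,fy=7,interpolation=cv2.INTER_CUBIC);cv2.imwrite('pics/cc.png',a)
```

```text
(no output)
```

View pics/ca.png

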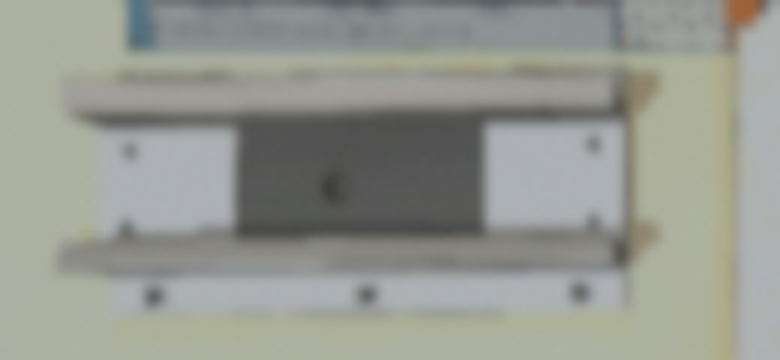

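View pics/cb.png

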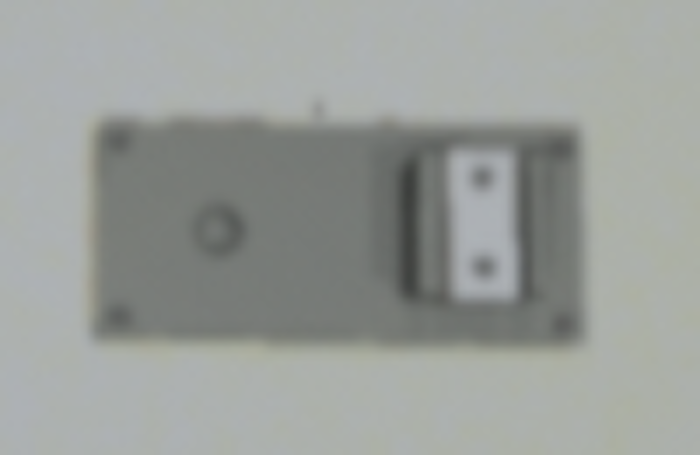

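View pics/cc.png

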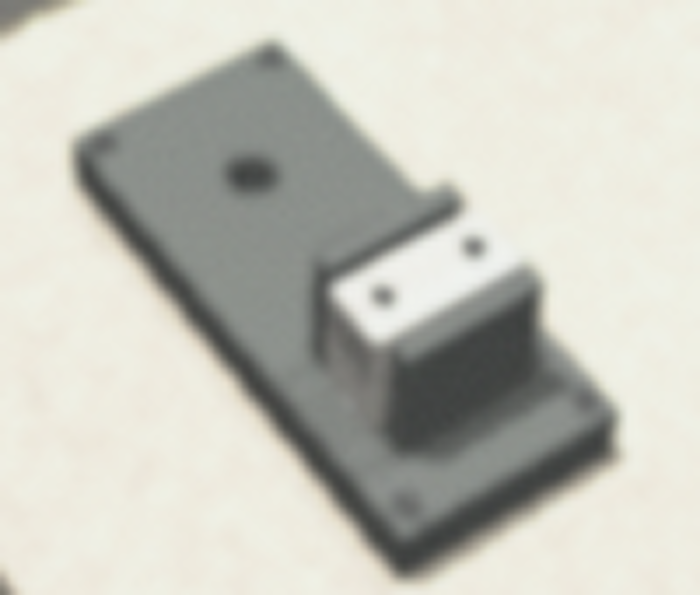

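The top view also shows a dark round mark on the channel floor at about (250.8,221), probably the blind hole. In the holder, the stop's long side runs across the column direction. I'll locate everything by intersecting pixel rays with the known heights, using both cameras.

```bash
cat >> h.py <<'E'
def ray(n,u,v,z):
    m=optics.camera_model(n);K=np.array(m['mtx']);T=np.linalg.inv(np.array(m['camera_from_world']))
    d=T[:3,:3]@np.array([(u-K[0,2])/K[0,0],-(v-K[1,2])/K[1,1],-1]);o=T[:3,3]
    return o+d*(z-o[2])/d[2]
def pix(n,P):
    m=optics.camera_model(n);K=np.array(m['mtx']);c=(np.array(m['camera_from_world'])@np.r_[P,1])[:3]
    return np.array([K[0,0]*c[0]/-c[2]+K[0,2],K[1,1]*-c[1]/-c[2]+K[1,2]])
E
python3 - <<'E'
from h import *
def s(n,l,off,f,z):
    for name,u,v in l: print(n,name,(ray(n,off[0]+(u+.5)/f-.5,off[1]+(v+.5)/f-.5,z)*1000).round(1))
s('top',[('sock',218,230)],(330,195),7,.084)
s('top',[('c1',97,125),('c2',582,127),('c3',582,345),('c4',94,343)],(330,195),7,.084)
s('top',[('dot1',482,178),('dot2',484,267),('top c1',448,149),('c2',516,149),('c3',519,302),('c4',450,302)],(330,195),7,.129)
s('scene',[('sock',251,176)],(290,215),7,.084)
s('scene',[('d1',383,297),('d2',474,247)],(290,215),7,.129)
s('scene',[('c1',272,44),('c2',80,145),('c3',405,565),('c4',612,412)],(290,215),7,.084)
s('top',[('hole',335,187),('strip c',237,125),('',237,233),('',484,122),('',484,233)],(195,190),6,.022)
s('top',[('screw1',154,296),('s2',367,294),('s3',580,292)],(195,190),6,.022)
s('top',[('bolt',130,150),('',593,143)],(195,190),6,.026)
E
```

```text
top sock [ 489.4 -174.7   84. ]
top c1 [ 528.5 -129.8   84. ]
top c2 [ 528.8 -310.7   84. ]
top c3 [ 447.9 -308.4   84. ]
top c4 [ 447.2 -128.6   84. ]
top dot1 [ 504.7 -265.   129. ]
top dot2 [ 473. -265.  129.]
top top c1 [ 515.  -253.2  129. ]
top c2 [ 515.1 -277.3  129. ]
top c3 [ 460.7 -277.   129. ]
top c4 [ 460.5 -252.7  129. ]
scene sock [ 489.6 -177.8   84. ]
scene d1 [ 473.7 -266.4  129. ]
scene d2 [ 506.2 -266.7  129. ]
scene c1 [ 527.6 -135.    84. ]
scene c2 [ 451.6 -136.3   84. ]
scene c3 [ 445.  -318.6   84. ]
scene c4 [ 526.3 -311.6   84. ]
top hole [511.3 126.9  22. ]
top strip c [540.1 173.9  22. ]
top  [489.6 171.7  22. ]
top  [542.2  58.3  22. ]
top  [490.4  56.9  22. ]
top screw1 [460.2 209.   22. ]
top s2 [461.9 110.2  22. ]
top s3 [463.5  11.8  22. ]
top bolt [527.6 222.5  26. ]
top  [532.2   6.8  26. ]
```

Run:
```python
from h import *
p=cv2.imread('pics/scene0.png')
a=cv2.resize(p[140:225,225:325],None,fx=7,fy=7,interpolation=cv2.INTER_CUBIC);cv2.imwrite('pics/cd.png',a)
# lip edges lines: depth rows of lip in each column
d=np.load('pics/top0.npy');P=cloud('top',d)
I=[];O=[]
for u in range(215,298):
  c=P[195:245,u]; m=(c[:,2]>.076)&(c[:,2]<.1)
  q=c[m]; lo=q[q[:,0]<.5]; hi=q[q[:,0]>.52]
  if len(lo) and len(hi): I.append((np.median(c[:,1]),lo[:,0].min(),lo[:,0].max(),hi[:,0].min(),hi[:,0].max()))
I=np.array(I);print(len(I))
for k in range(1,5): print(np.polyfit(I[:,0]-.115,I[:,k],1))
```

```text
83
 ** On entry to DLASCL parameter number  4 had an illegal value
 ** On entry to DLASCL parameter number  4 had an illegal value
 ** On entry to DLASCL parameter number  4 had an illegal value
 ** On entry to DLASCL parameter number  4 had an illegal value
 ** On entry to DLASCL parameter number  5 had an illegal value
 ** On entry to DLASCL parameter number  4 had an illegal valueTraceback (most recent call last):
  File "<stdin>", line 12, in <module>
    c, resids, rank, s = lstsq(lhs, rhs, rcond)
                         ~~~~~^^^^^^^^^^^^^^^^^
    x, resids, rank, s = _umath_linalg.lstsq(a, b, rcond,
                         ~~~~~~~~~~~~~~~~~~~^^^^^^^^^^^^^
                                             signature=signature)
                                             ^^^^^^^^^^^^^^^^^^^^
    raise LinAlgError("SVD did not converge in Linear Least Squares")
numpy.linalg.LinAlgError: SVD did not converge in Linear Least Squares
```

View pics/cd.png

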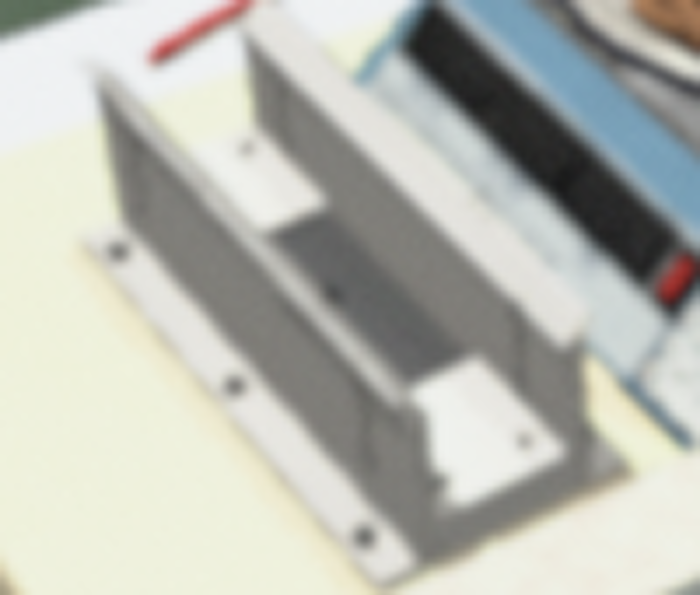

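The scene view confirms the hole at crop (333,290). Next I'll fit the channel precisely and cross-check it.

Run:
```python
from h import *
s=lambda n,u,v,z,o,f:(ray(n,o[0]+(u+.5)/f-.5,o[1]+(v+.5)/f-.5,z)*1000).round(1)
for nm,u,v,z in [('hole',333,290,.022),('screws',118,251,.022),('',234,386,.022),('',365,538,.022),('strip',270,233,.022),('',325,205,.022),('',478,357,.022),('lip near A',95,68,.089),('lip nearB',400,400,.089)]: print(nm,s('scene',u,v,z,(225,140),7))
d=np.load('pics/top0.npy');P=cloud('top',d)
I=[]
for u in range(212,300):
  c=P[195:245,u]; m=(c[:,2]>.084)&(c[:,2]<.097); q=c[m]; lo=q[q[:,0]<.5]; hi=q[q[:,0]>.52]
  if len(lo) and len(hi): I.append((np.nanmedian(q[:,1]),lo[:,0].min(),lo[:,0].max(),hi[:,0].min(),hi[:,0].max()))
I=np.array(I);print(len(I),I[:,0].min(),I[:,0].max())
for k in range(1,5): print(np.polyfit(I[:,0]-.115,I[:,k],1))
```

```text
hole [517.  125.3  22. ]
screws [456.1 195.6  22. ]
 [458.   97.7  22. ]
 [460.   -1.4  22. ]
strip [512.7 170.8  22. ]
 [540.2 173.8  22. ]
 [544.7  58.7  22. ]
lip near A [471.5 226.3  89. ]
lip nearB [476.2  -8.4  89. ]
85 -0.0050248710828861495 0.2151622713451695
[-0.01913306  0.47040051]
[-0.02747785  0.47533717]
[-0.01830207  0.54554906]
[-0.01899562  0.551109  ]
```

```bash
python3 -m inch '[1.45,-5.2,0,-0.0717,1.45,-5.2,0,-0.0717,1.45,-5.2,0,-0.0717,1.45,-5.2,0,-0.0717,1.45,-5.2,0,-0.0717,1.45,-5.2,0,-0.0717,1.45,-5.2,0,-0.0717,1.45,-5.2,0,-0.0717,1.45,-5.2,0,-0.0717,1.45,-5.2,0,-0.0717,1.45,-5.2,0,-0.0717,1.45,-5.2,0,-0.0717,1.45,-5.2,0,-0.0717,1.45,-5.2,0,-0.0717,1.45,-5.2,0,-0.0717,1.45,-5.2,0,-0.0717,0,0,0,0,0,0,0,0]' 100 40; python3 -c "
from h import *
s=manip.sense();print(s['t'],s['q'],s['tcp_pos'],s['tool_rot'],s['force'])"
```

```text
t: 2.35
tcp_pos: [0.4881, -0.2615, 0.2495]
tool_rot: [0.707, 0.707, 0.0, -0.001]
force: [-0.5, 1.0, 0.3]
finger_gap: 1.001
2.35 [-6.93819362e-01  4.33626825e-01  1.61192024e+00  3.93439979e-04
  1.09886287e+00 -6.93609044e-01] [ 0.48812184 -0.26150305  0.24954652] [ 7.07243825e-01  7.06968285e-01  4.53863450e-05 -1.41875427e-03] [-0.52081395  0.96310753  0.27058835]
```

```bash
python3 -m inch '[0.1,-0.4,-3,0,0,0,-4,0,0,0,-1,0,0,0,0,0,0,0,0,0]'
python3 - <<'E'
from h import *
p,d=snap('scene','s1');q,_=snap('top','t1')
a=cv2.resize(p[190:300,270:410],None,fx=5,fy=5,interpolation=cv2.INTER_CUBIC)
cv2.imwrite('pics/s1c.png',a)
s=manip.sense();print(s['tcp_pos'],pix('scene',s['tcp_pos']+[0,0,-.019]))
E
```

```text
t: 2.98
tcp_pos: [0.4908, -0.2664, 0.1717]
tool_rot: [0.707, 0.707, 0.0, 0.001]
force: [-0.1, -0.4, 0.5]
finger_gap: 1.004
[ 0.49071875 -0.26665773  0.17174757] [351.80815481 245.7770656 ]
```

View pics/s1c.png

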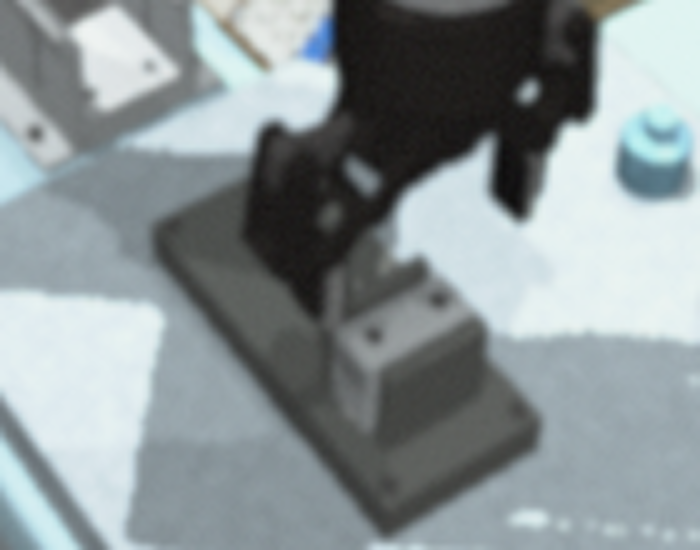

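View pics/t1.png

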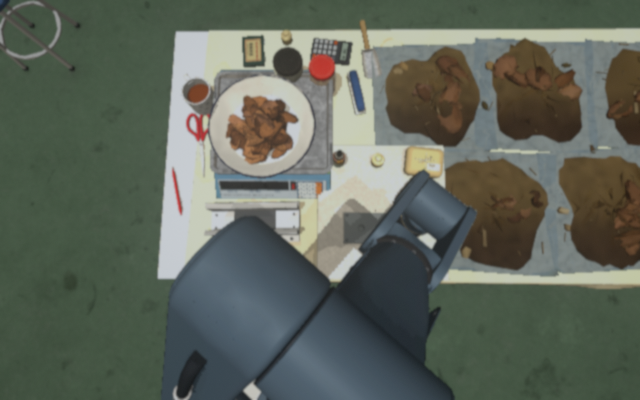

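The scene crop shows the open fingers straddling the stop along its long axis, with tips at crop (320,318) and (520,216). The pads are centred on the head, so I'll descend and grip.

```bash
python3 -m inch '[-0.1,0.1,-2,0,0,0,-2,0,0,0,-1.5,0,0,0,-0.5,0,0,0,0,0,0,0,0,0]'; python3 -m inch '[0,0,0,0,0,0,0,0,0,0,0,0,0,0,0,0,0,0,0,0,0,0,0,0]' 45 40;python3 -m inch '[0,0,0,0,0,0,0,0,0,0,0,0,0,0,0,0]' 45 40; python3 -c "
from h import *
snap('scene','s2');s=manip.sense();print(s['tcp_pos'],s['force'],s['finger_gap'],s['ft_torque'])
p=cv2.imread('pics/s2.png');cv2.imwrite('pics/s2c.png',cv2.resize(p[190:300,270:410],None,fx=5,fy=5))"
```

```text
t: 3.82
tcp_pos: [0.4894, -0.2656, 0.1109]
tool_rot: [0.707, 0.707, 0.0, 0.001]
force: [-0.1, 0.1, 0.3]
finger_gap: 1.003
t: 4.58
tcp_pos: [0.4893, -0.2655, 0.1109]
tool_rot: [0.707, 0.707, 0.0, 0.001]
force: [-0.4, -0.2, 5.9]
finger_gap: 0.622
t: 5.08
tcp_pos: [0.4893, -0.2656, 0.1108]
tool_rot: [0.707, 0.707, 0.0, 0.001]
force: [0.2, 0.7, 5.5]
finger_gap: 0.627
[ 0.48928901 -0.26555761  0.11084291] [-0.05800704  1.36570741  5.8968293 ] 0.6264576284927835 [ 0.06272768  0.09554256 -0.01630156]
```

View pics/s2c.png

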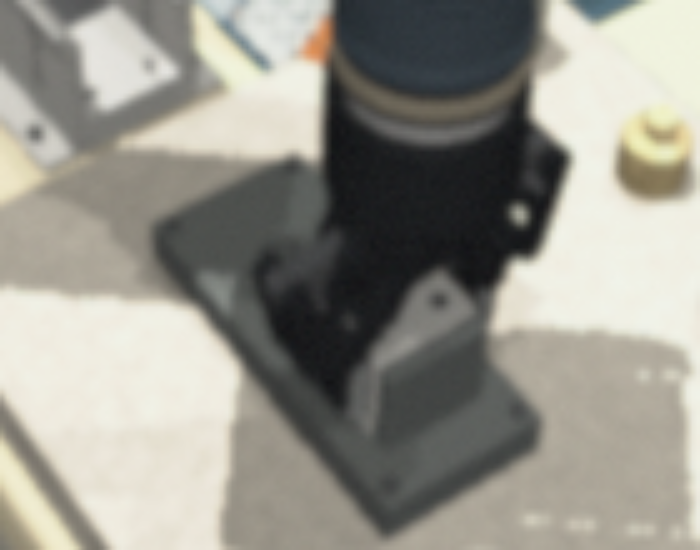

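The jaws stopped at 0.626 (53 mm), so the stop is held by its ends. Now I'll lift.

```bash
python3 -m inch '[0,0,0.5,0,0,0,1,0,0,0,1.5,0,0,0,1.5,0,0,0,1.5,0,0,0,1.0,0,0,0,0,0,0,0,0,0]' 45 60; python3 -c "
from h import *
snap('scene','s3');s=manip.sense();print(s['tcp_pos'],s['force'],s['finger_gap'],s['ft_torque'])
p=cv2.imread('pics/s3.png');cv2.imwrite('pics/s3c.png',cv2.resize(p[170:300,260:410],None,fx=5,fy=5))"
```

```text
t: 6.12
tcp_pos: [0.4887, -0.2651, 0.18]
tool_rot: [0.707, 0.707, -0.0, -0.0]
force: [-0.2, 0.2, -2.1]
finger_gap: 0.624
[ 0.4885903  -0.26500385  0.1797935 ] [-0.30626785  0.19201656 -1.05607777] 0.6240971616132277 [-0.04863491  0.01593394 -0.00851264]
```

View pics/s3c.png

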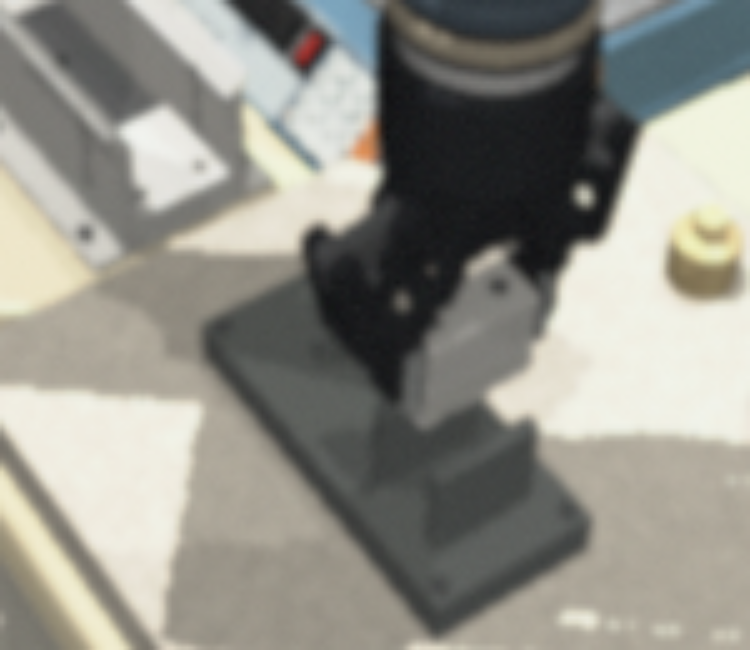

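The stop came out level, and its pin clears the cheeks. I'll move 90 mm along +y to above the socket and lower it.

```bash
python3 -m inch '[0,1.5,0.3,0,0,3,0,0,0,3,0,0,0,1.5,0,0,0,0,0,0,0,0,0,0]'; python3 -m inch '[0,0,-2,0,0,0,-1.5,0,0,0,-0.5,0,0,0,0,0]';  python3 -c "
from h import *
snap('scene','s4');s=manip.sense();print(s['tcp_pos'],s['force'],s['finger_gap'],s['ft_torque'])
p=cv2.imread('pics/s4.png');cv2.imwrite('pics/s4c.png',cv2.resize(p[170:300,260:410],None,fx=5,fy=5))"
```

```text
t: 6.92
tcp_pos: [0.4895, -0.1761, 0.1834]
tool_rot: [0.707, 0.707, -0.0, 0.001]
force: [0.3, 0.2, -1.8]
finger_gap: 0.626
t: 7.42
tcp_pos: [0.4888, -0.1756, 0.1429]
tool_rot: [0.707, 0.707, -0.0, -0.0]
force: [-0.1, -0.5, -1.1]
finger_gap: 0.629
[ 0.48914753 -0.17561756  0.14331325] [ 0.16364605 -0.92186809 -0.41025851] 0.6275858337277971 [0.04688993 0.02705588 0.01285498]
```

View pics/s4c.png

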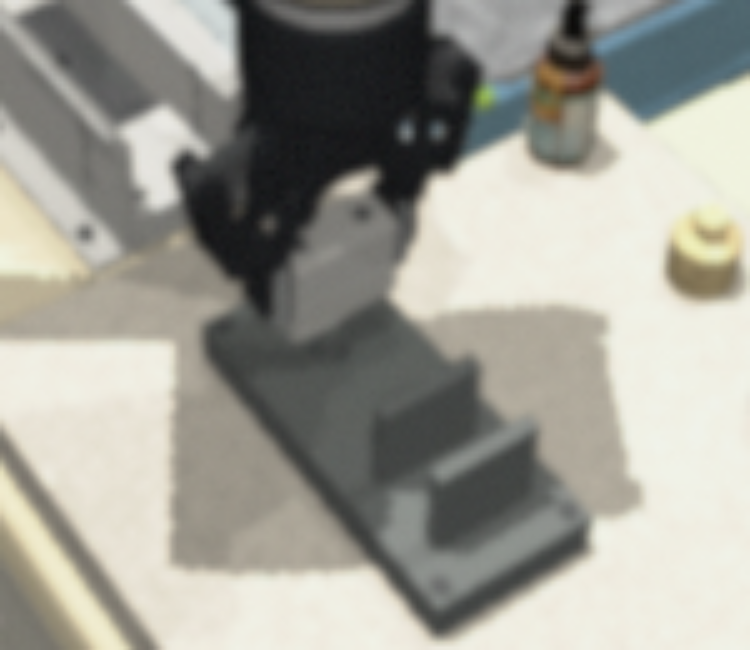

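```bash
python3 -m inch '[0,0,-1.5,0,0,0,-0.4,0,0,0,-0.3,0,0,0,0,0]'; python3 -m inch '[0,0,-0.5,0,0,0,-0.3,0,0,0,0,0]'
```

```text
t: 7.98
tcp_pos: [0.4889, -0.1752, 0.1211]
tool_rot: [0.707, 0.707, -0.0, -0.0]
force: [-0.1, -0.6, -1.9]
finger_gap: 0.623
t: 8.35
tcp_pos: [0.4888, -0.1752, 0.113]
tool_rot: [0.707, 0.707, -0.0, -0.0]
force: [-0.2, -0.6, -1.1]
finger_gap: 0.625
```

No resistance, so the pin is in the socket. I'll lower the last 2 mm and release.

```bash
python3 -m inch '[0,0,-0.2,0,0,0,0,0]'; python3 -m inch '[0,0,0,0,0,0,0,0,0,0,0,0,0,0,0,0,0,0,0,0,0,0,0,0]' 100;python3 -c "
from h import *
snap('scene','s5');s=manip.sense();print(s['tcp_pos'],s['force'],s['finger_gap'],s['ft_torque'])
p=cv2.imread('pics/s5.png');cv2.imwrite('pics/s5c.png',cv2.resize(p[170:300,260:410],None,fx=5,fy=5))"
```

```text
t: 8.6
tcp_pos: [0.4889, -0.1753, 0.1112]
tool_rot: [0.707, 0.707, -0.0, -0.0]
force: [-0.5, 1.2, -1.4]
finger_gap: 0.627
t: 9.35
tcp_pos: [0.489, -0.1753, 0.1113]
tool_rot: [0.707, 0.707, -0.0, -0.0]
force: [-0.0, 0.4, 0.0]
finger_gap: 0.998
[ 0.48896138 -0.17527438  0.11129383] [-0.46118476  0.38214403  1.05631697] 0.999059831391171 [0.01793944 0.04342815 0.00092293]
```

View pics/s5c.png

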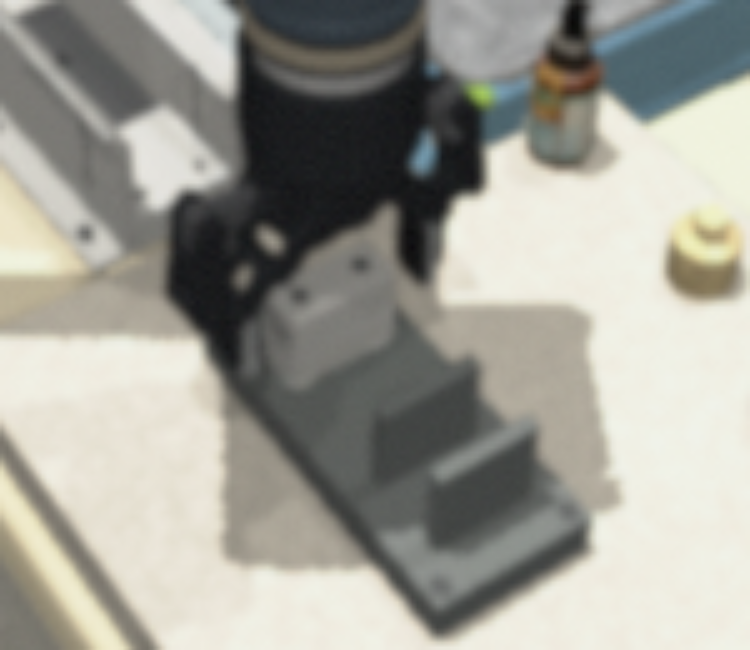

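The stop stands released in the socket with the jaws clear of its ends. I'll raise, give a quarter turn and look.

```bash
python3 -m inch '[0,0,2,0,0,0,2.5,0,0,0,2.5,0,0,0,0,0.157,0,0,0,0.157,0,0,0,0.157,0,0,0,0.157,0,0,0,0.157,0,0,0,0.157,0,0,0,0.157,0,0,0,0.157,0,0,0,0.157,0,0,0,0.158,0,0,0,0,0,0,0,0]' ;python3 -c "
from h import *
p,d=snap('scene','s6');snap('top','t6');s=manip.sense();print(s['q'],s['tcp_pos'],s['force'],s['finger_gap'],s['ft_torque'])
p=cv2.imread('pics/s6.png');cv2.imwrite('pics/s6c.png',cv2.resize(p[170:300,260:410],None,fx=5,fy=5,interpolation=cv2.INTER_CUBIC))"
```

```text
t: 11.28
tcp_pos: [0.4889, -0.1753, 0.1813]
tool_rot: [0.001, 1.0, 0.0, -0.0]
force: [-0.5, -0.0, -0.7]
finger_gap: 1.001
[-5.59586608e-01  4.86079543e-01  1.76499158e+00  2.90267295e-06
  8.90535286e-01 -2.12899710e+00] [ 0.48895376 -0.17528971  0.18130939] [-0.19398237 -0.45821165  0.13405385] 0.9999838283289708 [-0.00917409 -0.00026735 -0.01809684]
```

View pics/s6c.png

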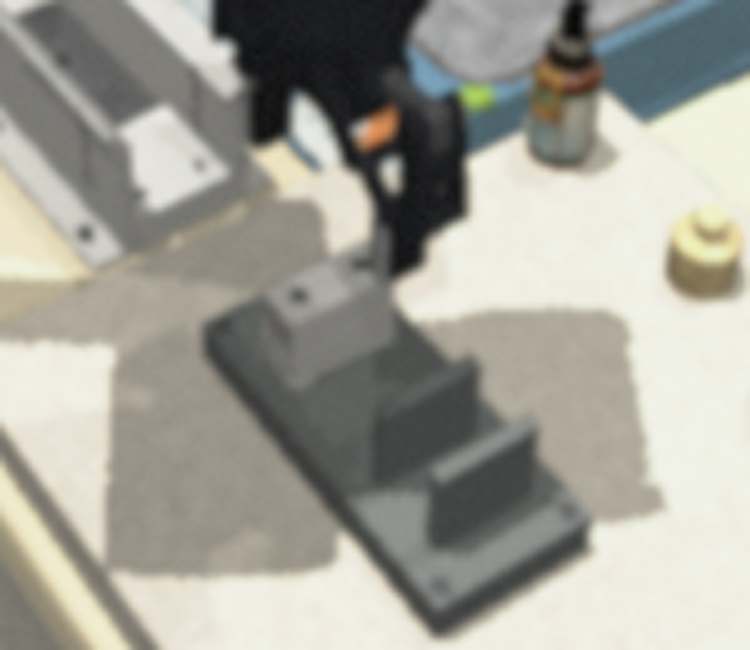

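View pics/t6.png

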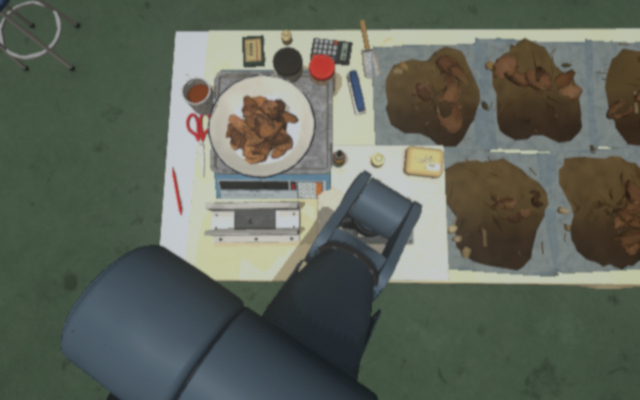

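The stop stands upright in the socket with its broad faces along y. The jaws now open along y. I'll narrow them to clear the cheek, descend and grip the broad faces.

```bash
python3 -m inch '[0,0,-1,0,0,0,-2,0,0,0,-2,0,0,0,-1.3,0,0,0,-0.4,0,0,0,0,0]' 65; python3 -m inch '[0,0,0,0,0,0,0,0,0,0,0,0,0,0,0,0,0,0,0,0,0,0,0,0,0,0,0,0]' 8 40; python3 -c "
from h import *
p,d=snap('scene','s7');s=manip.sense();print(s['q'],s['tcp_pos'],s['force'],s['finger_gap'],s['ft_torque'])
p=cv2.imread('pics/s7.png');cv2.imwrite('pics/s7c.png',cv2.resize(p[170:300,260:410],None,fx=5,fy=5,interpolation=cv2.INTER_CUBIC))"
```

```text
t: 12.12
tcp_pos: [0.489, -0.1753, 0.1142]
tool_rot: [0.0, 1.0, 0.0, -0.0]
force: [-0.1, -0.3, 0.1]
finger_gap: 0.65
t: 13.0
tcp_pos: [0.4894, -0.1756, 0.115]
tool_rot: [0.0, 1.0, -0.0, 0.001]
force: [-0.9, -0.1, 6.0]
finger_gap: 0.277
[-5.59546900e-01  5.97327107e-01  1.81251564e+00  7.25027322e-05
  7.30224249e-01 -2.13032341e+00] [ 0.48942621 -0.17554673  0.1150176 ] [-0.2482524   0.22582834  6.04887869] 0.27335771074851156 [0.11273219 0.04062175 0.05499291]
```

View pics/s7c.png

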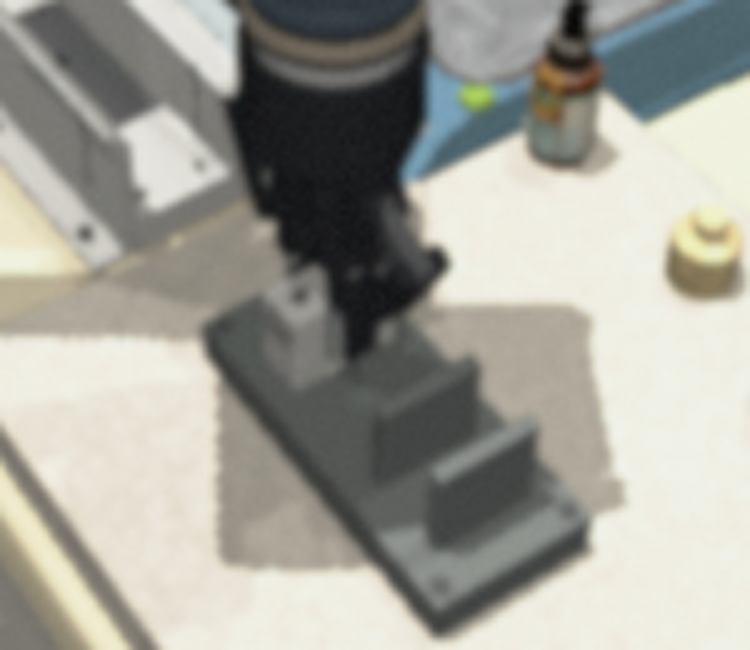

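The jaws stopped at 0.274 (23.3 mm), so the stop is gripped by its broad faces. I'll lift it and hover over the guide, short of the hole on its −y side.

```bash
python3 -m inch '[0,0,0.5,0,0,0,1.5,0,0,0,2,0,0,0,2,0,0,0,1.5,0,0.25,3.7,0,0.003,0.3,3.8,0,0.003,0.3,3.8,0,0.003,0.3,3.8,0,0.003,0.3,3.8,0,0.003,0.3,3.8,0,0.002,0.3,3.8,0,0.002,0.2,2.2,0,0,0,0,0,0,0,0,0,0]' 8 60; python3 -c "
from h import *
p,d=snap('scene','s8');snap('top','t8');s=manip.sense();print(s['q'],s['tcp_pos'],s['force'],s['finger_gap'],s['ft_torque'])
p=cv2.imread('pics/s8.png');cv2.imwrite('pics/s8c.png',cv2.resize(p[110:225,215:345],None,fx=5,fy=5,interpolation=cv2.INTER_CUBIC))"
```

```text
t: 14.92
tcp_pos: [0.5113, 0.1113, 0.1894]
tool_rot: [-0.01, 1.0, -0.0, -0.0]
force: [-0.1, -0.8, -1.9]
finger_gap: 0.276
[-2.50724654e-04  4.77997319e-01  1.74830081e+00 -3.16865290e-04
  9.15544721e-01 -1.58871646e+00] [0.51140606 0.11080201 0.18938036] [-0.15832698 -0.69150978 -1.88757091] 0.2772388849135612 [ 0.00258248 -0.00768612  0.00920771]
```

View pics/s8c.png

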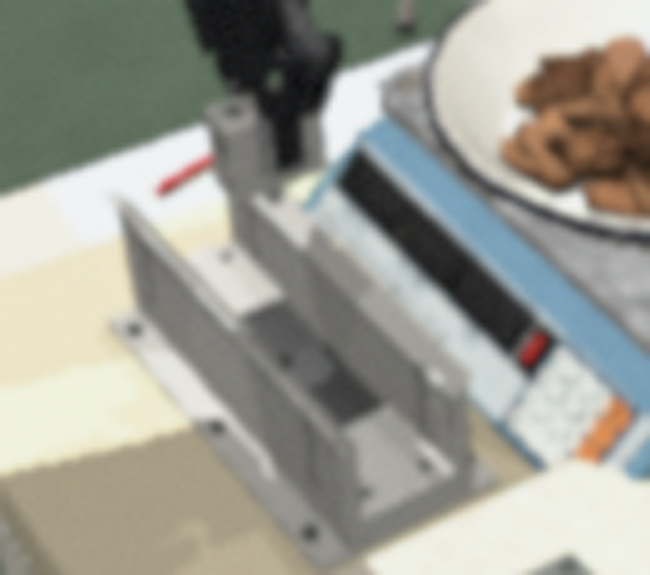

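View pics/t8.png

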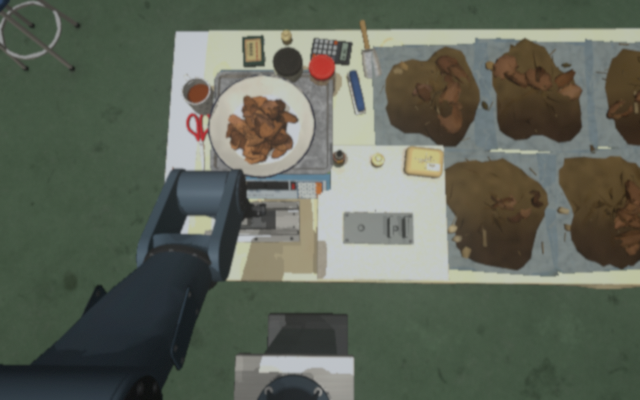

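Run:
```python
from h import *
c=np.array([.5113,.1113,.1894])
for nm,o in [('dot-x',(-.016,0,.0145)),('cTop --',(-.027,-.012,.0145)),('cTop -+',(-.027,.012,.0145)),('cBot --',(-.027,-.012,-.0305)),('cBot -+',(-.027,.012,-.0305)),('cBot +-',(.027,-.012,-.0305)),('cTop+-',(.027,-.012,.0145))]:
  u=pix('scene',c+o); print(nm,((u-[215,110]+.5)*5-.5).round(1))
p=cv2.imread('pics/s8.png');cv2.imwrite('pics/s8d.png',cv2.resize(p[120:170,245:290],None,fx=12,fy=12,interpolation=cv2.INTER_CUBIC))
for nm,o in [('dot-x',(-.016,0,.0145)),('cTop --',(-.027,-.012,.0145)),('cTop -+',(-.027,.012,.0145)),('cBot --',(-.027,-.012,-.0305)),('cBot -+',(-.027,.012,-.0305)),('tip',(0,0,-.0455))]:
  u=pix('scene',c+o); print(nm,((u-[245,120]+.5)*12-.5).round(1))
```

```text
dot-x [229.8 110.7]
cTop -- [221.2 129.9]
cTop -+ [198.3 106.3]
cBot -- [231.3 204.7]
cBot -+ [209.  180.8]
cBot +- [325.5 168.6]
cTop+- [318.7  94.3]
dot-x [192.2 146.4]
cTop -- [171.6 192.4]
cTop -+ [116.6 135.8]
cBot -- [195.9 372. ]
cBot -+ [142.4 314.7]
tip [289.4 356.9]
```

View pics/s8d.png

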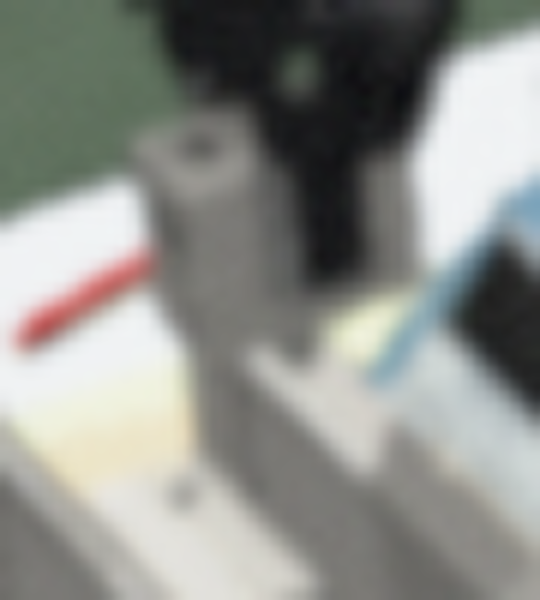

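In the scene crop the dot on the head is at (200,145), against a prediction of (192,146). So that camera reads about 1 px to the right. With that bias removed, both cameras put the channel centre at x ≈ 0.512 and the hole at y ≈ 0.127. I'll lower it now, checking force at each stage.

```bash
python3 -m inch '[0.05,0,-2,0,0,0,-2.5,0,0,0,-1.5,0,0,0,-0.4,0,0,0,0,0,0,0,0,0]'; python3 -m inch '[0,0,-0.5,0,0,0,-0.5,0,0,0,-0.5,0,0,0,0,0]'; python3 -c "
from h import *
p,d=snap('scene','s9')
p=cv2.imread('pics/s9.png');cv2.imwrite('pics/s9c.png',cv2.resize(p[110:225,215:345],None,fx=5,fy=5,interpolation=cv2.INTER_CUBIC))"
```

```text
t: 15.78
tcp_pos: [0.5126, 0.1117, 0.126]
tool_rot: [-0.009, 1.0, -0.0, 0.001]
force: [-0.0, 0.6, -1.6]
finger_gap: 0.271
t: 16.27
tcp_pos: [0.5116, 0.1117, 0.1097]
tool_rot: [-0.009, 1.0, -0.0, -0.001]
force: [-0.2, -0.8, -1.4]
finger_gap: 0.27
```

View pics/s9c.png

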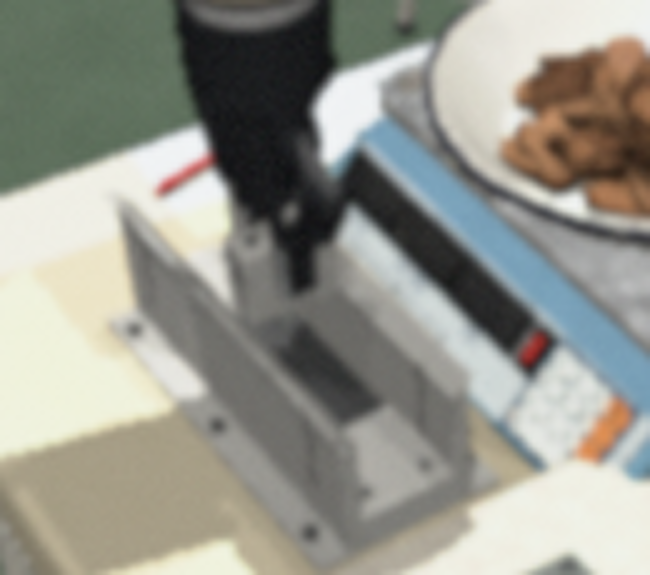

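The head sits between the lips with no contact force. I'll lower into the walls.

```bash
python3 -m inch '[0,0,-0.3,0,0,0,-0.3,0,0,0,0,0]'; python3 -m inch '[0,0,-0.4,0,0,0,-0.4,0,0,0,0,0]';  python3 -m inch '[0,0,-0.6,0,0,0,-0.6,0,0,0,0,0]'
```

```text
t: 16.7
tcp_pos: [0.5118, 0.1117, 0.104]
tool_rot: [-0.01, 1.0, 0.0, -0.0]
force: [-0.2, 0.3, -1.5]
finger_gap: 0.27
t: 17.08
tcp_pos: [0.5117, 0.1117, 0.0959]
tool_rot: [-0.009, 1.0, -0.0, -0.0]
force: [-0.1, 0.2, -1.4]
finger_gap: 0.272
t: 17.45
tcp_pos: [0.5115, 0.1117, 0.0837]
tool_rot: [-0.009, 1.0, -0.0, -0.001]
force: [1.2, 0.2, -1.7]
finger_gap: 0.273
```

```bash
python3 -m inch '[0,0,-0.6,0,0,0,-0.6,0,0,0,0,0]'; python3 -m inch '[0,0,-0.2,0,0,0,0,0]';  python3 -m inch '[0,0,-0.1,0,0,0,0,0]';python3 -m inch '[0,0,-0.1,0,0,0,0,0]'
```

```text
t: 17.82
tcp_pos: [0.5116, 0.1117, 0.0717]
tool_rot: [-0.01, 1.0, 0.0, -0.001]
force: [0.5, 0.2, -1.4]
finger_gap: 0.274
t: 18.08
tcp_pos: [0.512, 0.1117, 0.0703]
tool_rot: [-0.009, 1.0, -0.0, -0.0]
force: [-0.7, -0.8, -1.5]
finger_gap: 0.274
t: 18.32
tcp_pos: [0.512, 0.1117, 0.0693]
tool_rot: [-0.009, 1.0, 0.0, 0.0]
force: [1.3, 0.6, -0.9]
finger_gap: 0.273
t: 18.58
tcp_pos: [0.512, 0.1117, 0.0683]
tool_rot: [-0.009, 1.0, -0.0, -0.0]
force: [0.4, -0.5, -1.4]
finger_gap: 0.274
```

```bash
python3 -m inch '[0,0,-0.1,0,0,0,0,0]'; python3 -m inch '[0,0,-0.1,0,0,0,0,0]'
```

```text
t: 18.82
tcp_pos: [0.512, 0.1117, 0.0679]
tool_rot: [-0.01, 1.0, -0.0, 0.0]
force: [-0.6, 0.1, 4.5]
finger_gap: 0.273
t: 19.08
tcp_pos: [0.5121, 0.1117, 0.0678]
tool_rot: [-0.01, 1.0, -0.0, 0.0]
force: [-1.8, -0.4, 12.4]
finger_gap: 0.271
```

Floor contact is at TCP z = 0.068 as expected. I'll slide toward +y and watch for the drop.

```bash
python3 -m inch '[0,0.2,0,0,0,0.2,0,0,0,0.2,0,0,0,0,0,0]'; python3 -m inch '[-0.01,0.2,0,0,0,0.2,0,0,0,0,0,0]';  python3 -m inch '[0,0.15,0,0,0,0,0,0]'; python3 -m inch '[0,0.15,0,0,0,0,0,0]'
```

```text
t: 19.58
tcp_pos: [0.5128, 0.1167, 0.0678]
tool_rot: [-0.01, 1.0, -0.001, 0.001]
force: [-1.2, -4.4, 11.5]
finger_gap: 0.276
t: 19.95
tcp_pos: [0.5127, 0.1208, 0.0676]
tool_rot: [-0.01, 1.0, -0.001, 0.001]
force: [-1.2, -3.6, 9.0]
finger_gap: 0.273
t: 20.2
tcp_pos: [0.5126, 0.1225, 0.0673]
tool_rot: [-0.01, 1.0, -0.0, 0.001]
force: [0.3, -3.0, 5.7]
finger_gap: 0.27
t: 20.45
tcp_pos: [0.5117, 0.1249, 0.0661]
tool_rot: [-0.01, 1.0, 0.0, -0.0]
force: [0.6, 0.5, -2.0]
finger_gap: 0.273
```

The force vanished and z dropped at y ≈ 0.125, so the tip is in the hole. I'll ease 1 mm further and lower.

```bash
python3 -m inch '[0,0.1,-0.1,0,0,0,-0.2,0,0,0,0,0]'; python3 -m inch '[0,0,-0.3,0,0,0,0,0]'
```

```text
t: 20.82
tcp_pos: [0.5116, 0.1258, 0.0629]
tool_rot: [-0.01, 1.0, -0.0, -0.0]
force: [-0.3, 0.6, -1.7]
finger_gap: 0.272
t: 21.08
tcp_pos: [0.5117, 0.1257, 0.06]
tool_rot: [-0.009, 1.0, -0.0, -0.0]
force: [0.3, 0.5, -1.6]
finger_gap: 0.272
```

Sinking freely. It should be seated at TCP z ≈ 0.053.

```bash
python3 -m inch '[0,0,-0.3,0,0,0,-0.2,0,0,0,0,0]'; python3 -m inch '[0,0,-0.15,0,0,0,0,0]'; python3 -m inch '[0,0,-0.1,0,0,0,0,0]'
```

```text
t: 21.45
tcp_pos: [0.5117, 0.1257, 0.0551]
tool_rot: [-0.009, 1.0, -0.0, -0.0]
force: [0.0, -0.8, -2.1]
finger_gap: 0.267
t: 21.7
tcp_pos: [0.5118, 0.1257, 0.0537]
tool_rot: [-0.01, 1.0, -0.0, -0.0]
force: [-0.0, -0.3, -1.0]
finger_gap: 0.269
t: 21.95
tcp_pos: [0.5119, 0.1257, 0.0531]
tool_rot: [-0.01, 1.0, -0.0, 0.0]
force: [-0.2, -0.5, 1.1]
finger_gap: 0.274
```

```bash
python3 -m inch '[0,0,-0.1,0,0,0,0,0]'; python3 -m inch '[0,0,0.05,0,0,0,0,0,0,0,0,0,0,0,0,0,0,0,0,0]' 60; python3 -m inch '[0,0,0.5,0,0,0,1.5,0,0,0,2.5,0,0,0,3.5,0,0,0,4,0,0,0,4,0,0,0,0,0,0,0,0,0]'; python3 -m inch '[0,-4,0,0,0,-5,0,0,0,-5,0,0,0,-5,0,0,0,-5,0,0,0,0,0,0]'
python3 - <<'E'
from h import *
p,d=snap('scene','s10');q,e=snap('top','t10')
p=cv2.imread('pics/s10.png');cv2.imwrite('pics/s10c.png',cv2.resize(p[110:225,215:345],None,fx=5,fy=5,interpolation=cv2.INTER_CUBIC))
q=cv2.imread('pics/t10.png');cv2.imwrite('pics/t10c.png',cv2.resize(q[190:250,195:325],None,fx=6,fy=6,interpolation=cv2.INTER_CUBIC))
P=cloud('top',e);m=np.zeros(e.shape,bool);m[205:236,240:262]=1
k=m&(P[...,2]>.05)&(P[...,2]<.076)&(P[...,0]>.49)&(P[...,0]<.533);print(k.sum(),np.median(P[k],0))
E
```

```text
t: 22.2
tcp_pos: [0.5119, 0.1257, 0.053]
tool_rot: [-0.01, 1.0, -0.0, 0.0]
force: [-2.2, -0.0, 9.1]
finger_gap: 0.271
t: 22.82
tcp_pos: [0.5118, 0.1257, 0.0522]
tool_rot: [-0.009, 1.0, -0.0, -0.0]
force: [-0.4, 0.3, 0.1]
finger_gap: 0.6
t: 23.82
tcp_pos: [0.5113, 0.1257, 0.2126]
tool_rot: [-0.01, 1.0, -0.0, -0.0]
force: [0.0, -0.2, -0.4]
finger_gap: 0.602
t: 24.58
tcp_pos: [0.5115, -0.1174, 0.2109]
tool_rot: [-0.007, 1.0, 0.0, -0.001]
force: [-0.4, 0.7, -0.3]
finger_gap: 0.601
154 [0.51141967 0.12398608 0.06655707]
```

View pics/s10c.png

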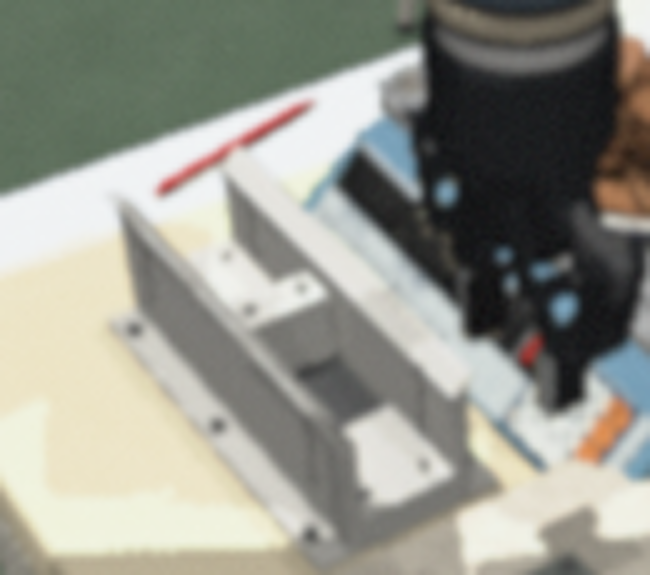

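View pics/t10.png

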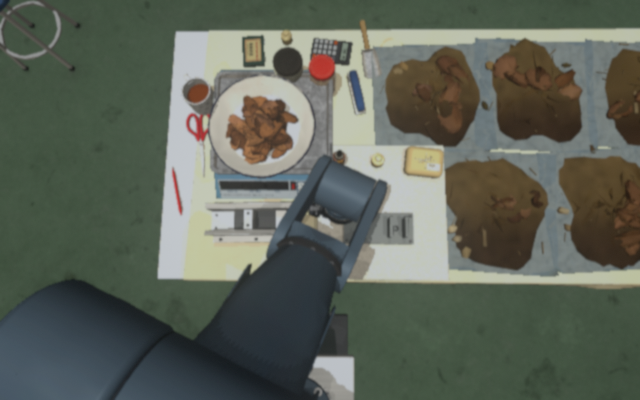

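The stop sits square and upright in the channel. Its top is at z = 0.0666 m (0.067 expected), and the bystanders are in place. I'll hand it in.

```bash
python3 -m inch '[0,0,0,0,0,0,0,0]'; python3 -c "
from station import job
print(job.sign_off())"
```

```text
t: 24.92
tcp_pos: [0.5116, -0.1129, 0.2121]
tool_rot: [-0.011, 1.0, 0.0, -0.0]
force: [-0.8, 0.5, -0.5]
finger_gap: 0.605
the job is handed in; nothing more can be done
None
```

The length stop is seated in the guide's blind hole and released. I handed the job in at about 25 s of the 72 s; the sign-off gave no verdict.

- **Holder:** I lifted the stop from the pocket by its narrow ends, stood it in the open socket and let go. It was standing upright there in the picture.
- **Channel:** I took it again by its broad faces and lowered it between the walls without touching them. The pin met the floor at tool height 0.068 m. I slid it toward +y until it dropped in at y ≈ 0.125 m, then seated it at tool height 0.053 m with about 9 N of push.
- **Last checks:** The head top measured 0.0666 m above the table, against 0.067 m when fully seated. The stop looked square and upright, and the arm was clear with no force on it. The bottle, weight and parcel looked unmoved in the top picture; I did not measure their positions.
- **Disagreement:** The scene camera read about 1 px (2–3 mm) to the right of the robot's own position. I corrected for that, and the contact forces bore the correction out.

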